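# Discharge the driver board, then draw the solenoid plunger to its mark

## Task

Make the solenoid safe and show its plunger: with the orange prod, gently touch its tip on the red test point and then on the black one, pressing for about half a second each, and put the prod back in its stand. Then draw the solenoid's plunger straight out along its leaning bore, without forcing it, until the whole yellow band has come out of the mouth with no more than about a centimetre of bare steel below it. Finish holding the plunger there in the gripper; do not let go, and leave everything else on the bench alone.

Things in the scene. Friction and masses are not known exactly. Their poses are not given: they have to be found in the camera images.
- prod: Loose discharge prod, 123 mm long, 80 g, standing upright in its stand with the tip down. Origin at the tip, z along the prod up to the handle. Brass pin 7 mm thick from 0 to 50 mm (pointed over the last 7 mm), black guard disc 30 mm across from 50 to 55 mm, round orange handle 20 mm across from 55 to 123 mm; round, so its yaw means nothing.
- prod_grip (a point): On the prod's axis, 92 mm above the tip: a good place to grip the handle from above.
- stand: Prod stand, fixed: grey block 64 x 64 x 58 mm on a thin rubber foot 90 mm square, origin at the centre of its underside on the bench, z up. A round upright hole 16 mm across runs right down through its middle; the prod's guard disc rests on the block's top, so that the tip is 8 mm above the bench.
- stand_mouth (a point): Centre of the hole's mouth, on top of the stand, 58 mm above the bench.
- board: Green driver board on a black base, fixed, 100 (x) x 140 (y) mm, board face 12 mm above the bench, parts on it up to 24 mm; origin at the centre of its underside. Stands on one side of the solenoid, the prod stand on the other; which side varies.
- tp_red: Red collar of the red test point, fixed on the board; origin at the centre of its underside, 12 mm above the bench.
- tp_red_top (a point): Springy brass pad, 17 mm across, its flat top 32 mm above the bench, in a red plastic collar 26 mm across on the green board; this point is the centre of the pad's top. The pad gives about 5 mm straight down under a spring (about 1 N to start, 4.5 N at the stop). The red and the black test point sit 84 mm apart and may change places.
- tp_black: Black collar of the black test point, as the red one.
- tp_black_top (a point): Springy brass pad, 17 mm across, its flat top 32 mm above the bench, in a black plastic collar 26 mm across on the green board; this point is the centre of the pad's top. The pad gives about 5 mm straight down under a spring (about 1 N to start, 4.5 N at the stop). The red and the black test point sit 84 mm apart and may change places.
- coil: Solenoid coil, fixed on an aluminium mount: black block 60 x 60 x 76 mm with steel bands and a copper winding in front. Origin at the centre of its lower face, z along the bore axis, which leans 0.35 rad (20 degrees) from vertical towards the coil's front (its lower -x side, roughly towards the robot). Blind round bore 17.5 mm across, 70 mm deep, its mouth at z = 76 mm.
- bore_mouth (a point): Centre of the bore's mouth on the coil's upper face; axes as coil.
- plunger: Loose solenoid plunger, 126 mm long, about 180 g, seated in the bore. Origin at the centre of its foot, z along its axis to the knob. Steel rod 16 mm across from 0 to 92 mm with a yellow band from 42 to 50 mm; round grey knob 26 mm across from 92 to 126 mm. Fully in, the foot is 70 mm below the mouth, the band is hidden 20 to 28 mm inside, and 22 mm of rod shows below the knob. The band is just fully out when the plunger has come 28 mm.
- plunger_grip (a point): Centre of the plunger's grey knob, on the axis, 109 mm from the foot. With the plunger in, the knob's top is about 145 mm above the bench and can be struck by things carried past: carry them over or round it.
- mug: Blue mug, loose, 96 mm high, to be left alone; origin under its centre.
- power_brick: Black power brick, loose, 75 x 52 x 46 mm, to be left alone.
- marker: Green and white marker pen lying on the bench, loose, 135 mm long, to be left alone.
Mind the look-alikes: they are no part of the job. Leave any green look-alike of the plunger alone.

How it is judged:
On the way, in this order (a step that is already met when the one before it is completed fails the run):
1. the tip of the held prod presses on the red test point (contact force between prod and tp_red above 0.8 N and horizontal distance between prod and tp_red_top below 0.01 m and distance between prod and tp_red_top below 0.012 m and contact force between the fingers and prod above 1 N), for 0.2 s.
2. then the tip of the held prod presses on the black test point (contact force between prod and tp_black above 0.8 N and horizontal distance between prod and tp_black_top below 0.01 m and distance between prod and tp_black_top below 0.012 m and contact force between the fingers and prod above 1 N), for 0.2 s.
3. the prod stands in its stand again, let go (horizontal distance between prod and stand_mouth below 0.008 m and z of prod in the frame of stand below 0.012 m and angle between prod's own z axis and vertical below 0.12 rad and contact force between the fingers and prod below 0.1 N), for 0.2 s.
4. the plunger, gripped, is drawn out until its yellow band is clear of the mouth (z of plunger in the frame of bore_mouth between -0.0425 and -0.03 m and contact force between the fingers and plunger above 4 N), for 0.2 s.
At the end, for the whole second after the job is handed in: The gripper still holds the plunger (more than 4 N), at rest and in line with the bore within 0.08 rad, drawn out 27.5 to 40 mm from its seat (yellow band out, foot still 30 to 42.5 mm inside the bore); the prod stands upright in its stand, tip within 8 mm of the hole's axis (all of step 4 and angle between the z axis of plunger and the z axis of coil, either way round below 0.08 rad and linear speed of plunger below 0.02 m/s and horizontal distance between prod and stand_mouth below 0.008 m and z of prod in the frame of stand below 0.012 m and angle between prod's own z axis and vertical below 0.12 rad); the arm keeps its last pose, push and grip.
It fails at once if a test point is pressed hard (over 20 N) (contact force between prod and tp_red above 20 N or contact force between prod and tp_black above 20 N).
It fails at once if the plunger is forced sideways against its bore (over 40 N) (contact force between plunger and coil above 40 N).
It fails at once if the plunger is pulled out too far (foot less than 20 mm inside the bore) (z of plunger in the frame of bore_mouth above -0.02 m).
It fails at once if mug, power brick or marker is disturbed (moved over 20 mm) (distance of any of mug, power_brick, marker from where it was at the start of the episode above 0.02 m).
It also fails if it takes over 72 s, if anything falls off the work surface, if the arm or the gripper's body presses on something with over 40 N, if the wrist force passes 120 N, or if a joint passes its speed limit or range.

## Robot

A 6-joint arm with a two-finger parallel gripper is mounted at the origin on a cart in front of the work surface, level with it; the furniture and walls round the work are solid. World frame = base frame: x ahead of the robot, y to its left, z up, the work surface at z = 0. Lengths are in m, angles in rad, forces in N, time in s.
With the tool pointing down it reaches from about 0.225 to 0.725 m from the base axis. Payload 3.1 kg.
Tool frame: the origin (TCP) lies at the very end of the fingers, on their centre line; the grasp point (between the pads) lies 19 mm behind it; z points along the fingers, y is the line along which they close (so a half turn about z gives the same grasp; the last joint's range is limited). The gripper opens to 85 mm and grips with 20 to 120 N. Pads are 22 mm wide; open, the fingers measure 114 mm over their backs; the gripper's body (76 mm by 85 mm) begins 54 mm behind the grasp point. The pads swing forward as they close: fully open they stand 13 mm farther back than shut.
Start: joints at [-1.381, 0.048, 0.099, 1.622, 0, 1.443], TCP at [0.164, -0.499, 0.231] pointing down, gripper open.
Joint ranges: [-2.91, 2.91], [-0.99, 1.94], [-1.21, 1.42], [-2.12, 2.29], [-1.49, 1.47], [-3.14, 3.14]. Speed limits (rad/s): [2.79, 2.79, 3.14, 3.14, 3.14, 3.14].

## Interface

Orientations are given as a 3x3 rotation matrix whose columns are the frame's x, y, z axes.
In Python, from workcell import arm gives the robot as it stands. The module is installed in compiled form; this text tells all that it offers.
- The arm moves only by the tool play_rows, never from a script. Its argument "rows" is a list of rows, each a list of 5 numbers: the shift along the tool's x, y, z each as a share of 25 mm, from -1 to 1, then the turn about the tool's z as a share of 0.08 rad, from -1 to 1, then the finger opening in mm, from 0 to 85.4. In form: [[tx, ty, tz, yaw, jaw], ...]. A call has 1 to 8 rows; each row shifts and turns the commanded pose from where the row before left it, along the tool's axes as they then stand; what a row does not reach is not made up. A row lasts 1/12 s, in which the tool goes at most 41.7 mm and 7.16 degrees, less where a joint would pass 70% of its speed; a pose out of reach is approached as far as the arm can. A call with a number of a shift or a turn outside -1 to 1 is refused whole. A call with a gripper value outside its range is refused whole. The fingers move at their own pace and stop on an object; "newtons" is the grip in N (left out, the last holds). Time passes only in rows, so rows that do not move let the fingers close. It gives the time, the measured TCP pose, the force, the opening and the grip force at its end, in the units of the state.
- arm.get_state(): the state, without advancing time (a new reading comes with each control period).
- arm.read_camera(name): name is "scene" or "top" or "wrist"; returns the picture (400x640x3 uint8, red, green, blue); there is no depth.
- arm.camera_model(name): a dict with "fx", "fy", "cx", "cy" (pixels), "camera_from_world" (4x4, takes a point from world to camera coordinates); the wrist camera has in their place "T_tool_cam" (4x4, takes a point from camera to tool coordinates, whose origin is the TCP and whose axes are the flange's). Camera axes: x right, y down, z forward; pixel columns grow to the right and rows downward; lengths in m; the calibration is good to about 2 mm. The wrist camera is an equidistant fisheye: a pixel r from the principal point sees the ray r / f radians off the axis. A picture is of the moment at which its call begins: read the wrist's pose just before it. camera_model takes no time and is no camera call.
- arm.hand_in(): hands the job in; it is judged then, once.
The state is a dict: "time_s": time; "q": joint angles; "joint_velocities": joint speeds; "joint_torque": joint torques, N m; "ee_pos": TCP position; "ee_rot": TCP orientation; "contact_force": force on the tool from outside, world axes, zero at the start; "torque": the same for the moment, N m; "opening": opening from 0.0 (shut) to 1.0 (fully open); "grasp_force": force on a finger pad.
Only numpy, scipy, OpenCV 4.12 (cv2) and the standard library are available. Lean on these libraries where they do the work, as an engineer would, in place of code of your own. Each camera call takes 0.05 s, during which the arm holds its last target. There are 200 camera calls.

## Working session

There is one attempt and no reset: what is moved stays moved. The work goes in short steps, Python scripts to look and compute and a tool call to move; the robot and the scene stay as the last step left them, time stands still between calls to the robot, and variables do not carry over. Pictures are saved under pics/ and viewed, at most 11 in all, crops included, and the job is handed in when it is done.

Besides the shell and the picture viewer there is one more tool, called as name([rows], argument=value, ...), one row to a line, values as JSON. play_rows: Moves the arm, as the interface text tells. Its arguments: {"type":"object","properties":{"rows":{"type":"array"},"newtons":{"type":"number"}},"required":["rows"]}

```bash
mkdir -p pics
python3 - <<'E'
from workcell import arm
import cv2,numpy as np
s=arm.get_state();print(s)
for n in("scene","top"):
    im=arm.read_camera(n);cv2.imwrite(f"pics/{n}0.png",im[:,:,::-1])
    m=arm.camera_model(n);print(n,m["fx"],m["fy"],m["cx"],m["cy"]);print(np.round(m["camera_from_world"],4))
m=arm.camera_model("wrist");print(m)
E
```

```text
{'time_s': 0.0, 'q': array([-1.38079143e+00,  4.87367106e-02,  9.76101980e-02,  1.62200749e+00,
       -1.38899914e-05,  1.44297552e+00]), 'joint_velocities': array([-9.35137333e-04,  8.67113890e-04,  8.44222895e-05,  1.01873176e-03,
        3.18951687e-04, -2.28231452e-03]), 'joint_torque': array([ 1.21471921e-04, -3.38787711e+01,  3.20012283e+01,  2.03946320e-02,
       -1.55678340e-04,  3.03813785e-06]), 'ee_pos': array([ 0.16392104, -0.49811256,  0.23013067]), 'ee_rot': array([[ 9.49917195e-01,  3.12501384e-01, -4.55141421e-04],
       [ 3.12501587e-01, -9.49914470e-01,  2.29297842e-03],
       [ 2.84213508e-04, -2.32037204e-03, -9.99997268e-01]]), 'contact_force': array([-0.82217544,  0.62411301,  0.77674935]), 'torque': array([-0.0290197 ,  0.02831474,  0.00591068]), 'grasp_force': 0.0, 'opening': 1.0032234444736623}
scene 400.6813179981599 400.6813179981599 318.7413364662051 200.53511237090984
[[-0.7483 -0.6631  0.0169  0.4353]
 [-0.3885  0.4175 -0.8215  0.2666]
 [ 0.5377 -0.6213 -0.57    0.9817]
 [ 0.      0.      0.      1.    ]]
top 371.55476183623716 371.55476183623716 319.2908568198415 201.210234352551
[[-0.0013 -0.9997 -0.0236  0.0449]
 [-0.9965  0.0033 -0.0833  0.5659]
 [ 0.0834  0.0234 -0.9962  1.1433]
 [ 0.      0.      0.      1.    ]]
{'fx': 309.70691628693146, 'fy': 309.70691628693146, 'cx': 313.8661977181691, 'cy': 204.87351936794678, 'T_tool_cam': array([[ 8.02114513e-04, -9.50304692e-01, -3.11320333e-01,
         7.95529109e-02],
       [ 9.99999677e-01,  7.48193215e-04,  2.92633413e-04,
         8.36503339e-04],
       [-4.51631449e-05, -3.11320467e-01,  9.50304985e-01,
        -1.41894668e-01],
       [ 0.00000000e+00,  0.00000000e+00,  0.00000000e+00,
         1.00000000e+00]])}
```

View pics/scene0.png

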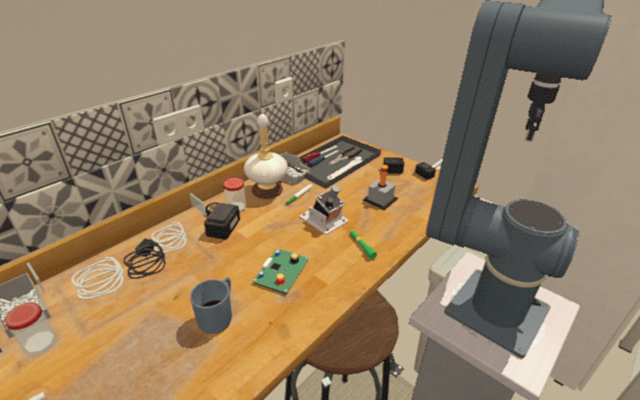

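View pics/top0.png

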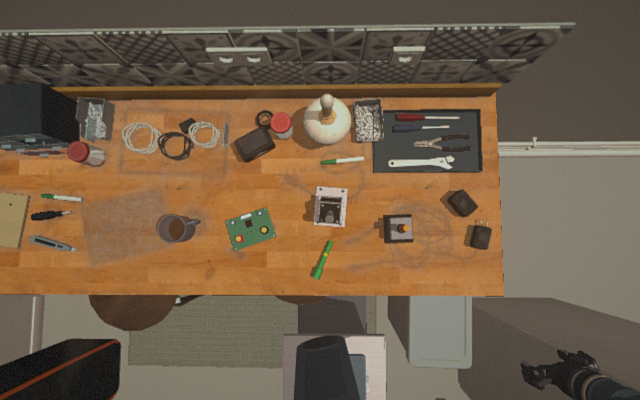

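The top view shows the prod and stand at about (404,229), the solenoid at (331,206), the board at (250,228), and a lying green look-alike at (322,260), which is not to be touched. The mug is at (176,228) and the marker at (342,160). I'll enlarge to confirm the red and black points.

Run:
```python
import cv2,numpy as np
a=cv2.imread("pics/top0.png")[178:253,220:420];b=cv2.imread("pics/scene0.png")[160:298,245:405]
a=cv2.resize(a,None,fx=4,fy=4,interpolation=cv2.INTER_CUBIC)
cv2.imwrite("pics/c1.png",a)
b=cv2.resize(b,None,fx=4,fy=4,interpolation=cv2.INTER_CUBIC);cv2.imwrite("pics/c2.png",b)
```

```text
(no output)
```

View pics/c1.png

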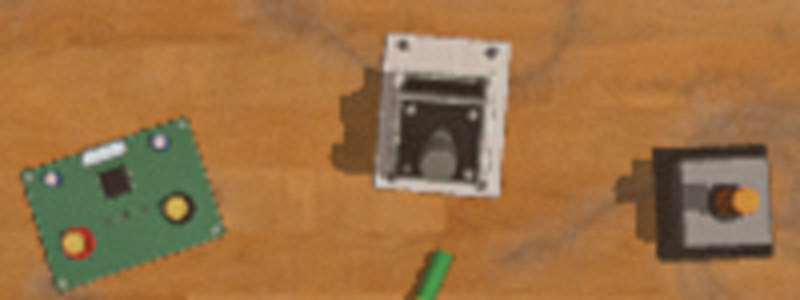

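View pics/c2.png

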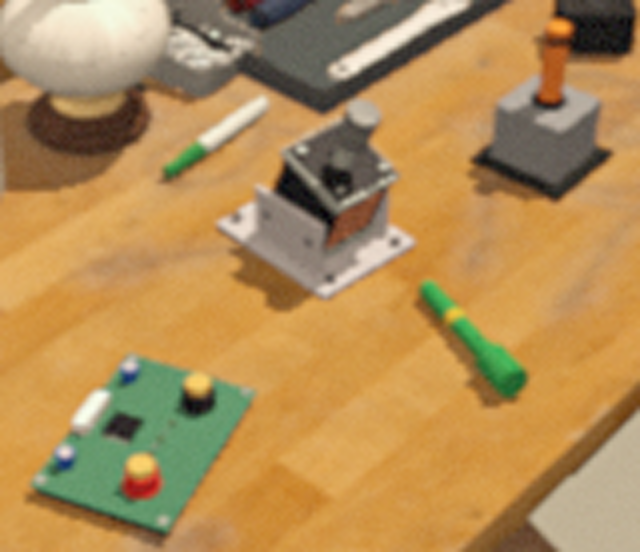

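The crops confirm these positions:
- **Red pad:** top crop (76,242), scene crop (141,466).
- **Black pad:** top crop (177,208), scene crop (198,385).
- **Orange prod's top:** top crop (747,202), scene crop (559,30).
- **Grey knob:** seated in the coil, top crop (438,150), scene crop (362,116). This is the real plunger. The green one lying on the bench is the look-alike.

```bash
cat > h.py <<'E'
from workcell import arm
import numpy as np, cv2
from scipy.optimize import least_squares
def proj(n,p):
    m=arm.camera_model(n);c=m["camera_from_world"]@np.r_[p,1];return np.array([m["fx"]*c[0]/c[2]+m["cx"],m["fy"]*c[1]/c[2]+m["cy"]])
def atz(n,px,z):
    return least_squares(lambda v:proj(n,[v[0],v[1],z])-px,[.4,0]).x
T=lambda u,v:np.array([220+u/4-.4,178+v/4-.4]); S=lambda u,v:np.array([245+u/4-.4,160+v/4-.4])
E
python3 - <<'E'
from h import *
np.set_printoptions(precision=4,suppress=True)
for n,t,s,z in[("red",T(76,242),S(141,464),.032),("blk",T(177,208),S(198,383),.032),("prod",T(747,202),S(559,29),.131),("knobtop",T(437,160),S(362,110),.141)]:
    r=least_squares(lambda p:np.r_[proj("top",p)-t,proj("scene",p)-s],[.4,0,z])
    print(n,atz("top",t,z),atz("scene",s,z),"tri",r.x,r.cost)
print("standtop",[atz("top",T(*c),.058) for c in((684,155),(770,155),(772,248),(684,247))])
c=[atz("top",T(*c),.003) for c in((387,34),(511,43),(498,196),(375,186))];print("mount",c,np.mean(c,0))
d=c[0]-c[3]+c[1]-c[2];print("yaw",np.arctan2(d[1],d[0]));d=c[0]-c[1]+c[3]-c[2];print(np.arctan2(-d[0],d[1]))
E
```

```text
red [0.451  0.2947] [0.4491 0.2996] tri [0.4517 0.2964 0.0277] 0.08390819352553315
blk [0.4773 0.2161] [0.4753 0.2212] tri [0.478  0.2175 0.0276] 0.08122336030952797
prod [ 0.4801 -0.2044] [ 0.4769 -0.1957] tri [ 0.481  -0.2051  0.1255] 0.12617931877320737
knobtop [0.5099 0.014 ] [0.5065 0.0168] tri [0.5096 0.0137 0.1382] 0.0300142157343341
standtop [array([ 0.5165, -0.173 ]), array([ 0.5163, -0.2377]), array([ 0.4464, -0.2377]), array([ 0.4472, -0.1718])]
mount [array([0.6165, 0.0535]), array([ 0.6088, -0.0458]), array([ 0.4866, -0.0346]), array([0.4947, 0.0631])] [0.5517 0.009 ]
yaw -0.0853304108996758
-0.07993448851814458
```

Positions agree to within a few mm. I'll turn the tool half round first so joint 6 stays in range at the board and the solenoid.

play_rows([
  [0,0,0,-1,85],
  [0,0,0,-1,85],
  [0,0,0,-1,85],
  [0,0,0,-1,85],
  [0,0,0,-1,85],
  [0,0,0,-1,85],
  [0,0,0,-1,85],
  [0,0,0,-1,85],
])

```text
time_s: 0.77
ee_pos: [0.164, -0.4983, 0.2306]
ee_rot: [[0.572, 0.82, -0.0], [0.82, -0.572, 0.001], [0.001, -0.001, -1.0]]
contact_force: [-0.0, -0.3, 0.0]
opening: 0.995
grasp_force: 0.0
```

play_rows([
  [0,0,0,-1,85],
  [0,0,0,-1,85],
  [0,0,0,-1,85],
  [0,0,0,-1,85],
  [0,0,0,-1,85],
  [0,0,0,-1,85],
  [0,0,0,-1,85],
  [0,0,0,-1,85],
])

```text
time_s: 1.43
ee_pos: [0.1639, -0.4983, 0.2306]
ee_rot: [[-0.031, 1.0, -0.0], [1.0, 0.031, 0.001], [0.001, -0.0, -1.0]]
contact_force: [0.3, 0.5, 0.3]
opening: 0.991
grasp_force: 0.0
```

play_rows([
  [0,0,0,-1,85],
  [0,0,0,-1,85],
  [0,0,0,-1,85],
  [0,0,0,-1,85],
  [0,0,0,-1,85],
  [0,0,0,-1,85],
  [0,0,0,-1,85],
  [0,0,0,-1,85],
])

```text
time_s: 2.1
ee_pos: [0.164, -0.4984, 0.2306]
ee_rot: [[-0.622, 0.783, -0.0], [0.783, 0.622, 0.001], [0.001, 0.001, -1.0]]
contact_force: [-0.1, -0.1, -0.1]
opening: 0.994
grasp_force: 0.0
```

play_rows([
  [0,0,0,-1,85],
  [0,0,0,-1,85],
  [0,0,0,-1,85],
  [0,0,0,-1,85],
  [0,0,0,-1,85],
  [0,0,0,-1,85],
  [0,0,0,-1,85],
  [0,0,0,-1,85],
])

```text
time_s: 2.77
ee_pos: [0.164, -0.4983, 0.2306]
ee_rot: [[-0.966, 0.257, -0.0], [0.257, 0.966, 0.001], [0.001, 0.001, -1.0]]
contact_force: [-0.4, -0.5, -0.5]
opening: 0.997
grasp_force: 0.0
```

play_rows([
  [0,0,0,-1,85],
  [0,0,0,-1,85],
  [0,0,0,-0.3,85],
  [0,0,0,0,85],
])

```text
time_s: 3.1
ee_pos: [0.164, -0.4984, 0.2308]
ee_rot: [[-0.997, 0.08, -0.0], [0.08, 0.997, 0.001], [0.0, 0.001, -1.0]]
contact_force: [-0.2, 0.7, 0.7]
opening: 0.996
grasp_force: 0.0
```

play_rows([
  [-0.5,0.5,0,0,85],
  [-0.83,0.91,0,0,85],
  [-0.83,0.91,0,0,85],
  [-0.83,0.91,0,0,85],
  [-0.83,0.91,0,0,85],
  [-0.83,0.91,0,0,85],
  [-0.83,0.91,0,0,85],
  [-0.83,0.91,0,0,85],
])

```text
time_s: 3.77
ee_pos: [0.3358, -0.3388, 0.2312]
ee_rot: [[-0.997, 0.082, 0.0], [0.082, 0.997, 0.0], [-0.0, 0.0, -1.0]]
contact_force: [1.0, -0.1, 0.5]
opening: 0.994
grasp_force: 0.0
```

play_rows([
  [-0.83,0.91,0,0,85],
  [-0.83,0.91,0,0,85],
  [-0.83,0.91,0,0,85],
  [-0.83,0.91,0,0,85],
  [-0.83,0.91,0,0,85],
  [-0.83,0.91,0,0,85],
  [-0.4,0.42,0,0,85],
  [0,0,0,0,85],
])

```text
time_s: 4.43
ee_pos: [0.4825, -0.2019, 0.2308]
ee_rot: [[-0.997, 0.077, 0.0], [0.077, 0.997, 0.001], [-0.0, 0.001, -1.0]]
contact_force: [-0.4, -0.0, 0.3]
opening: 0.997
grasp_force: 0.0
```

```bash
cat >> h.py <<'E'
def wproj(p,s):
    m=arm.camera_model("wrist");t=s["ee_rot"].T@(np.array(p)-s["ee_pos"]);M=m["T_tool_cam"];c=M[:3,:3].T@(t-M[:3,3])
    th=np.arctan2(np.hypot(c[0],c[1]),c[2]);d=c[:2]/np.hypot(c[0],c[1]);return np.array([m["cx"],m["cy"]])+m["fx"]*th*d
def watz(px,z,s,g): return least_squares(lambda v:wproj([v[0],v[1],z],s)-px,g).x
E
python3 - <<'E'
from h import *
s=arm.get_state();im=arm.read_camera("wrist");cv2.imwrite("pics/w1.png",im[:,:,::-1])
print(s["ee_pos"],s["q"],wproj([.481,-.204,.131],s),wproj([.481,-.204,.061],s))
E
```

```text
[ 0.48252417 -0.20186809  0.23076146] [-5.25226489e-01  4.31863181e-02  9.31205289e-02  1.62120657e+00
  1.21655230e-03 -4.48187577e-01] [312.01142209 204.1363601 ] [312.31581978 183.27581759]
```

View pics/w1.png

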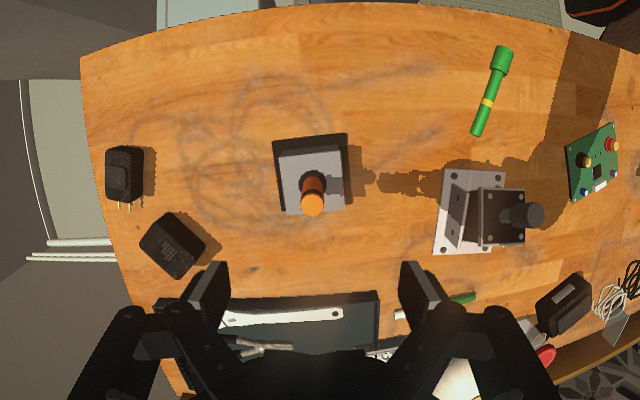

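The wrist view shows the prod's top at (312,204), exactly where (0.481,-0.204) projects, so I'm going down to grip.

play_rows([
  [0.05,-0.085,0.5,0,85],
  [0,0,1,0,85],
  [0,0,1,0,85],
  [0,0,1,0,85],
  [0,0,1,0,85],
  [0,0,1,0,85],
  [0,0,0.48,0,85],
  [0,0,0,0,85],
])

```text
time_s: 5.15
ee_pos: [0.476, -0.2056, 0.078]
ee_rot: [[-0.997, 0.082, -0.007], [0.082, 0.997, 0.004], [0.007, 0.003, -1.0]]
contact_force: [-0.3, -1.0, -0.8]
opening: 0.996
grasp_force: 0.0
```

play_rows([
  [0,0,0,0,50],
  [0,0,0,0,30],
  [0,0,0,0,10],
  [0,0,0,0,10],
  [0,0,0,0,10],
  [0,0,0,0,10],
  [0,0,0,0,10],
  [0,0,0,0,10],
], newtons=50)

```text
time_s: 5.82
ee_pos: [0.4802, -0.2066, 0.0831]
ee_rot: [[-0.997, 0.08, 0.002], [0.08, 0.997, -0.001], [-0.002, -0.001, -1.0]]
contact_force: [0.1, 1.2, 5.3]
opening: 0.224
grasp_force: 48.7
```

play_rows([
  [0,0,-0.3,0,10],
  [0,0,-0.8,0,10],
  [0,0,-1,0,10],
  [0,0,-1,0,10],
  [0,0,-1,0,10],
  [0,0,-1,0,10],
  [0,0,-1,0,10],
  [0,0,-0.5,0,10],
])

```text
time_s: 6.48
ee_pos: [0.4799, -0.2067, 0.2501]
ee_rot: [[-0.997, 0.08, 0.003], [0.08, 0.997, -0.002], [-0.003, -0.002, -1.0]]
contact_force: [1.5, 0.1, -0.3]
opening: 0.219
grasp_force: 48.8
```

play_rows([
  [0,0,0,0,10],
  [0,0,0,0,10],
])

```text
time_s: 6.65
ee_pos: [0.4796, -0.2065, 0.2471]
ee_rot: [[-0.997, 0.08, 0.001], [0.08, 0.997, -0.001], [-0.001, -0.0, -1.0]]
contact_force: [0.1, 0.5, -2.1]
opening: 0.215
grasp_force: 48.8
```

Run:
```python
from h import *
s=arm.get_state();R=s["ee_rot"]
print(s["ee_pos"],R,s["contact_force"])
for z in(0,): print(R.T@(np.array([.451,.296,.0])-s["ee_pos"])/.025)
im=arm.read_camera("wrist");cv2.imwrite("pics/w2.png",im[:,:,::-1])
print(wproj([.451,.2955,.032],s),wproj([.4773,.217,.032],s))
for d in(-.092,0,.031):
    print(d,wproj(s["ee_pos"]-R[:,2]*(.019+d),s))
```

```text
[ 0.47956083 -0.20645631  0.24705124] [[-9.96819503e-01  7.96901668e-02  5.97002659e-04]
 [ 7.96898685e-02  9.96819576e-01 -5.07829382e-04]
 [-6.35572945e-04 -4.58639169e-04 -9.99999693e-01]] [ 0.10088964  0.51768832 -2.12013605]
[ 2.74670747 19.9478231   9.87115802]
[610.99694596 145.39402119] [583.50022408 160.80142947]
-0.092 [315.01281594 217.06128553]
0 [315.66461776 285.33156671]
0.031 [316.05862996 328.43885048]
```

View pics/w2.png

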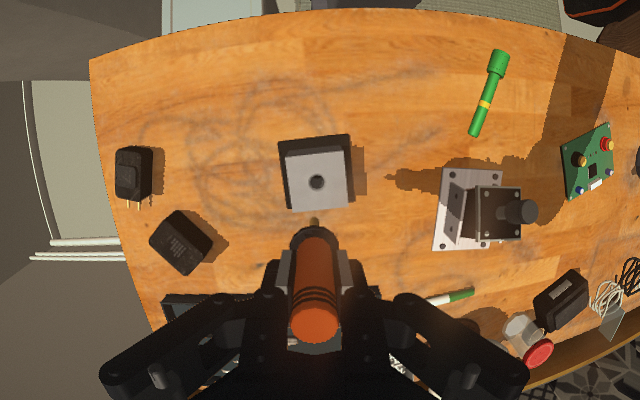

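The prod is held upright, its tip at (314,219) where it was expected. The empty stand hole is at (316,182). Now carrying it over to the red point with the tip at about 0.17 m.

play_rows([
  [0.06,0.4,0,0,10],
  [0.1,0.7,0,0,10],
  [0.14,1,0,0,10],
  [0.14,1,0,0,10],
  [0.14,1,0,0,10],
  [0.14,1,0,0,10],
  [0.14,1,0,0,10],
  [0.14,1,0,0,10],
])

```text
time_s: 7.37
ee_pos: [0.467, -0.0253, 0.2448]
ee_rot: [[-0.997, 0.08, -0.004], [0.08, 0.997, 0.001], [0.004, 0.001, -1.0]]
contact_force: [0.1, -0.3, -0.5]
opening: 0.221
grasp_force: 48.9
```

play_rows([
  [0.14,1,0,0,10],
  [0.14,1,0,0,10],
  [0.14,1,0,0,10],
  [0.14,1,0,0,10],
  [0.14,1,0,0,10],
  [0.14,1,0,0,10],
  [0.14,1,0,0,10],
  [0.14,1,0,0,10],
])

```text
time_s: 8.03
ee_pos: [0.4548, 0.1758, 0.2448]
ee_rot: [[-0.997, 0.079, -0.004], [0.079, 0.997, -0.001], [0.004, -0.001, -1.0]]
contact_force: [0.8, -0.3, -0.6]
opening: 0.225
grasp_force: 48.9
```

play_rows([
  [0.14,1,0,0,10],
  [0.14,1,0,0,10],
  [0.14,1,0,0,10],
  [0.14,1,0,0,10],
  [0.1,0.6,0,0,10],
  [0,0.3,0,0,10],
  [0,0,0,0,10],
  [0,0,0,0,10],
])

```text
time_s: 8.7
ee_pos: [0.4492, 0.2972, 0.2456]
ee_rot: [[-0.997, 0.079, -0.002], [0.079, 0.997, -0.002], [0.002, -0.002, -1.0]]
contact_force: [0.0, -0.5, -0.8]
opening: 0.221
grasp_force: 48.9
```

play_rows([
  [0,0,0.5,0,10],
  [0,0,1,0,10],
  [0,0,1,0,10],
  [0,0,0.6,0,10],
  [0,0,0,0,10],
  [0,0,0,0,10],
])

```text
time_s: 9.2
ee_pos: [0.4492, 0.2961, 0.1682]
ee_rot: [[-0.997, 0.081, -0.003], [0.081, 0.997, -0.002], [0.003, -0.002, -1.0]]
contact_force: [-0.3, -0.8, -0.0]
opening: 0.219
grasp_force: 48.9
```

Run:
```python
from h import *
s=arm.get_state();R=s["ee_rot"]
print(s["ee_pos"],R,s["contact_force"],s["time_s"])
im=arm.read_camera("wrist");cv2.imwrite("pics/w3.png",im[:,:,::-1])
print(wproj([.451,.2955,.032],s),wproj([.4773,.217,.032],s),wproj(s["ee_pos"]+R[:,2]*.073,s))
```

```text
[0.44916746 0.29612535 0.16824739] [[-0.99668724  0.08128677 -0.00264558]
 [ 0.08129132  0.996689   -0.00166121]
 [ 0.00250179 -0.00187077 -0.99999512]] [-0.32171546 -0.82278497 -0.00498109] 9.2
[314.54035023 195.73815445] [237.65788587 227.42861576] [315.01158069 217.06145125]
```

View pics/w3.png

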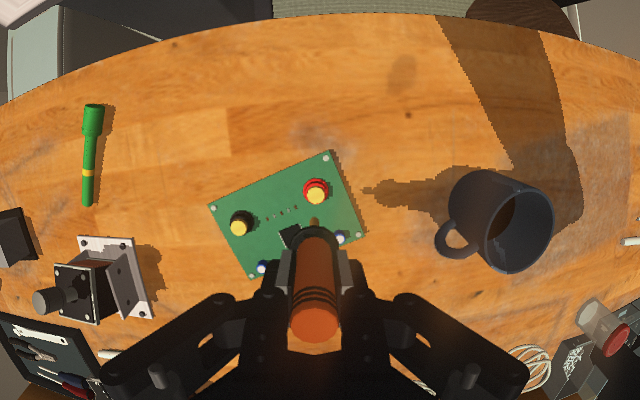

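The red pad is at (316,196) and the black at (239,228), both within about 1 px of prediction. Going down slowly onto red.

play_rows([
  [-0.07,-0.04,0.5,0,10],
  [0,0,0.8,0,10],
  [0,0,0.6,0,10],
  [0,0,0.3,0,10],
  [0,0,0.1,0,10],
  [0,0,0,0,10],
  [0,0,0,0,10],
])

```text
time_s: 9.83
ee_pos: [0.4523, 0.2968, 0.1129]
ee_rot: [[-0.997, 0.08, 0.002], [0.08, 0.997, 0.001], [-0.002, 0.001, -1.0]]
contact_force: [0.6, 0.7, -0.6]
opening: 0.217
grasp_force: 48.9
```

play_rows([
  [0,0,0.06,0,10],
  [0,0,0.06,0,10],
  [0,0,0.06,0,10],
  [0,0,0,0,10],
  [0,0,0,0,10],
])

```text
time_s: 10.25
ee_pos: [0.4516, 0.2965, 0.1074]
ee_rot: [[-0.997, 0.08, 0.0], [0.08, 0.997, -0.0], [-0.0, -0.0, -1.0]]
contact_force: [0.3, -0.2, -0.6]
opening: 0.222
grasp_force: 48.9
```

play_rows([
  [0,0,0.05,0,10],
  [0,0,0.05,0,10],
  [0,0,0.05,0,10],
  [0,0,0,0,10],
  [0,0,0,0,10],
  [0,0,0,0,10],
  [0,0,0,0,10],
])

```text
time_s: 10.83
ee_pos: [0.4518, 0.2966, 0.1039]
ee_rot: [[-0.997, 0.08, 0.001], [0.08, 0.997, 0.0], [-0.001, 0.0, -1.0]]
contact_force: [0.5, 0.3, 2.3]
opening: 0.218
grasp_force: 48.9
```

play_rows([
  [0,0,0.03,0,10],
  [0,0,0,0,10],
  [0,0,0,0,10],
  [0,0,0,0,10],
  [0,0,0,0,10],
  [0,0,0,0,10],
])

```text
time_s: 11.33
ee_pos: [0.4517, 0.2966, 0.1029]
ee_rot: [[-0.997, 0.08, 0.0], [0.08, 0.997, 0.0], [-0.0, 0.0, -1.0]]
contact_force: [0.5, -1.2, 2.7]
opening: 0.221
grasp_force: 48.9
```

Red is pressed at about 3 N. Now lifting and moving to black.

play_rows([
  [0,0,-0.5,0,10],
  [0,0,-0.7,0,10],
  [-0.2,-0.5,0,0,10],
  [-0.4,-0.95,0,0,10],
  [-0.4,-0.94,0,0,10],
  [-0.28,-0.7,0,0,10],
  [0,0,0,0,10],
  [0,0,0,0,10],
])

```text
time_s: 12.0
ee_pos: [0.4773, 0.2155, 0.1323]
ee_rot: [[-0.997, 0.082, -0.001], [0.082, 0.997, -0.0], [0.001, -0.0, -1.0]]
contact_force: [-0.3, -0.1, -1.1]
opening: 0.218
grasp_force: 49.0
```

play_rows([
  [0,0,0.4,0,10],
  [0,0,0.4,0,10],
  [0,0,0.1,0,10],
  [0,0,0,0,10],
  [0,0,0,0,10],
])

```text
time_s: 12.42
ee_pos: [0.4765, 0.2173, 0.1094]
ee_rot: [[-0.997, 0.079, -0.002], [0.079, 0.997, -0.0], [0.002, -0.001, -1.0]]
contact_force: [0.1, -0.9, -0.5]
opening: 0.223
grasp_force: 49.0
```

play_rows([
  [0,0,0.08,0,10],
  [0,0,0.08,0,10],
  [0,0,0.07,0,10],
  [0,0,0.04,0,10],
  [0,0,0,0,10],
  [0,0,0,0,10],
  [0,0,0,0,10],
  [0,0,0,0,10],
])

```text
time_s: 13.08
ee_pos: [0.4777, 0.2172, 0.104]
ee_rot: [[-0.997, 0.08, 0.001], [0.08, 0.997, 0.001], [-0.001, 0.001, -1.0]]
contact_force: [0.2, 1.0, 1.8]
opening: 0.223
grasp_force: 49.0
```

play_rows([
  [0,0,0,0,10],
  [0,0,0,0,10],
  [0,0,0,0,10],
])

```text
time_s: 13.33
ee_pos: [0.4776, 0.2172, 0.1038]
ee_rot: [[-0.997, 0.08, 0.001], [0.08, 0.997, 0.001], [-0.001, 0.001, -1.0]]
contact_force: [-0.6, 1.0, 2.5]
opening: 0.22
grasp_force: 49.0
```

Black is pressed at about 3 N. Lifting high and carrying the prod back over to the stand.

play_rows([
  [0,0,-0.4,0,10],
  [0,0,-0.9,0,10],
  [0,0,-1,0,10],
  [0,0,-1,0,10],
  [0,0,-1,0,10],
  [0,0,-1,0,10],
  [0,0,-0.42,0,10],
  [-0.05,-0.4,0,0,10],
])

```text
time_s: 14.0
ee_pos: [0.479, 0.2079, 0.2497]
ee_rot: [[-0.997, 0.078, 0.005], [0.078, 0.997, 0.002], [-0.005, 0.002, -1.0]]
contact_force: [1.0, -0.9, -0.7]
opening: 0.22
grasp_force: 48.9
```

play_rows([
  [-0.09,-1,0,0,10],
  [-0.09,-1,0,0,10],
  [-0.09,-1,0,0,10],
  [-0.09,-1,0,0,10],
  [-0.09,-1,0,0,10],
  [-0.09,-1,0,0,10],
  [-0.09,-1,0,0,10],
  [-0.09,-1,0,0,10],
])

```text
time_s: 14.67
ee_pos: [0.4782, 0.0042, 0.244]
ee_rot: [[-0.997, 0.08, -0.004], [0.08, 0.997, -0.0], [0.004, -0.001, -1.0]]
contact_force: [1.0, -0.1, -0.6]
opening: 0.221
grasp_force: 49.0
```

play_rows([
  [-0.09,-1,0,0,10],
  [-0.09,-1,0,0,10],
  [-0.09,-1,0,0,10],
  [-0.09,-1,0,0,10],
  [-0.09,-1,0,0,10],
  [-0.09,-1,0,0,10],
  [-0.09,-1,0,0,10],
  [-0.06,-0.7,0,0,10],
])

```text
time_s: 15.33
ee_pos: [0.4798, -0.1895, 0.2438]
ee_rot: [[-0.997, 0.082, -0.005], [0.082, 0.997, 0.001], [0.005, 0.0, -1.0]]
contact_force: [-0.3, -0.2, -0.0]
opening: 0.221
grasp_force: 49.0
```

play_rows([
  [0,-0.78,0,0,10],
  [0,0,0,0,10],
  [0,0,0,0,10],
  [0,0,0,0,10],
])

```text
time_s: 15.67
ee_pos: [0.479, -0.2062, 0.245]
ee_rot: [[-0.997, 0.08, -0.003], [0.08, 0.997, 0.002], [0.003, 0.002, -1.0]]
contact_force: [-0.0, 0.1, -1.2]
opening: 0.224
grasp_force: 49.0
```

Run:
```python
from h import *
s=arm.get_state();R=s["ee_rot"]
print(s["ee_pos"],R.T@(np.array([.4802,-.2066,0])-s["ee_pos"])/.025)
```

```text
[ 0.47904046 -0.20621882  0.24498584] [-0.07608157 -0.02749293  9.7992214 ]
```

play_rows([
  [-0.06,-0.02,0.5,0,10],
  [0,0,1,0,10],
  [0,0,1,0,10],
  [0,0,0.8,0,10],
  [0,0,0.3,0,10],
  [0,0,0,0,10],
  [0,0,0,0,10],
  [0,0,0,0,10],
])

```text
time_s: 16.33
ee_pos: [0.4824, -0.2073, 0.158]
ee_rot: [[-0.997, 0.079, 0.002], [0.079, 0.997, -0.001], [-0.002, -0.001, -1.0]]
contact_force: [1.4, -0.9, -0.2]
opening: 0.218
grasp_force: 49.0
```

Run:
```python
from h import *
s=arm.get_state();R=s["ee_rot"]
print(s["ee_pos"],R.T@(np.array([.4802,-.2066,0.0831])-s["ee_pos"])/.025)
im=arm.read_camera("wrist")[160:280,240:390];cv2.imwrite("pics/w4.png",cv2.resize(im[:,:,::-1],None,fx=4,fy=4))
```

```text
[ 0.482364   -0.20732721  0.15803945] [0.09546575 0.02543428 2.99734084]
```

View pics/w4.png

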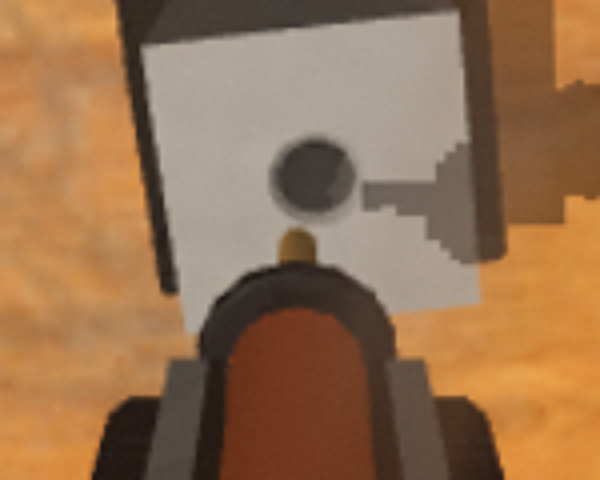

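The hole is at about (318.5,204) and the tip at (314.5,218). I'll compute the offset.

Run:
```python
from h import *
s=arm.get_state();R=s["ee_rot"]
h=watz(np.array([318.4,204.]),.058,s,[.48,-.2]);t=watz(np.array([314.5,218.5]),s["ee_pos"][2]-.075,s,[.48,-.2])
print(s["ee_pos"],h,t,R.T@np.r_[h-t,0]/.025)
```

```text
[ 0.48260243 -0.2075705   0.15846046] [ 0.48186436 -0.204771  ] [ 0.48467698 -0.20821839] [ 0.12307787  0.12854598 -0.00056514]
```

play_rows([
  [0.05,0.1,0,0,10],
  [0,0,0.3,0,10],
  [0,0,0.4,0,10],
  [0,0,0.4,0,10],
  [0,0,0.4,0,10],
  [0,0,0,0,10],
  [0,0,0,0,10],
])

```text
time_s: 16.97
ee_pos: [0.4793, -0.204, 0.1172]
ee_rot: [[-0.997, 0.08, -0.003], [0.08, 0.997, 0.002], [0.003, 0.002, -1.0]]
contact_force: [1.6, -0.6, -0.3]
opening: 0.22
grasp_force: 49.0
```

In the hole with no contact force. Lowering on.

play_rows([
  [-0.04,0,0.3,0,10],
  [0,0,0.4,0,10],
  [0,0,0.3,0,10],
  [0,0,0.2,0,10],
  [0,0,0.05,0,10],
  [0,0,0,0,10],
  [0,0,0,0,10],
])

```text
time_s: 17.55
ee_pos: [0.4815, -0.2047, 0.0878]
ee_rot: [[-0.997, 0.08, 0.0], [0.08, 0.997, -0.0], [-0.0, -0.0, -1.0]]
contact_force: [-0.2, 0.7, -0.5]
opening: 0.222
grasp_force: 49.0
```

play_rows([
  [0,0,0.08,0,10],
  [0,0,0.06,0,10],
  [0,0,0.04,0,10],
  [0,0,0,0,10],
  [0,0,0,0,10],
  [0,0,0,0,10],
])

```text
time_s: 18.05
ee_pos: [0.4815, -0.2047, 0.0834]
ee_rot: [[-0.997, 0.08, 0.0], [0.08, 0.997, -0.0], [-0.0, -0.0, -1.0]]
contact_force: [-0.2, -1.2, -0.6]
opening: 0.222
grasp_force: 49.0
```

play_rows([
  [0,0,0.03,0,10],
  [0,0,0,0,10],
  [0,0,0,0,22],
  [0,0,0,0,30],
  [0,0,0,0,50],
  [0,0,0,0,85],
  [0,0,0,0,85],
  [0,0,0,0,85],
])

```text
time_s: 18.72
ee_pos: [0.4815, -0.2047, 0.0825]
ee_rot: [[-0.997, 0.08, -0.0], [0.08, 0.997, 0.0], [0.0, 0.0, -1.0]]
contact_force: [0.7, 0.1, -0.0]
opening: 0.903
grasp_force: 0.0
```

play_rows([
  [0,0,0,0,85],
  [0,0,0,0,85],
  [0,0,-0.4,0,85],
  [0,0,-0.8,0,85],
  [0,0,-1,0,85],
  [0,0,-1,0,85],
  [0,0,-1,0,85],
  [0,0,-1,0,85],
])

```text
time_s: 19.38
ee_pos: [0.4814, -0.2046, 0.2147]
ee_rot: [[-0.997, 0.08, 0.001], [0.08, 0.997, -0.0], [-0.001, -0.0, -1.0]]
contact_force: [0.6, -0.7, -1.0]
opening: 0.994
grasp_force: 0.0
```

play_rows([
  [0,0,-0.8,0,85],
  [0,0.4,-0.5,0,85],
  [0,1,0,0,85],
  [0,1,0,0,85],
  [0,1,0,0,85],
  [0,0.6,0,0,85],
  [0,0,0,0,85],
  [0,0,0,0,85],
])

```text
time_s: 20.05
ee_pos: [0.4894, -0.104, 0.2452]
ee_rot: [[-0.997, 0.078, -0.0], [0.078, 0.997, -0.0], [0.0, -0.0, -1.0]]
contact_force: [0.2, -0.7, 0.4]
opening: 0.996
grasp_force: 0.0
```

Run:
```python
from h import *
s=arm.get_state();R=s["ee_rot"]
im=arm.read_camera("wrist");print(s["ee_pos"],s["time_s"])
cv2.imwrite("pics/w5.png",cv2.resize(im[120:310,150:450,::-1],None,fx=2.66,fy=2.66))
print(wproj([.481,-.205,.131],s))
```

```text
[ 0.48937832 -0.10399216  0.24521625] 20.05
[202.8283063  200.03579307]
```

View pics/w5.png

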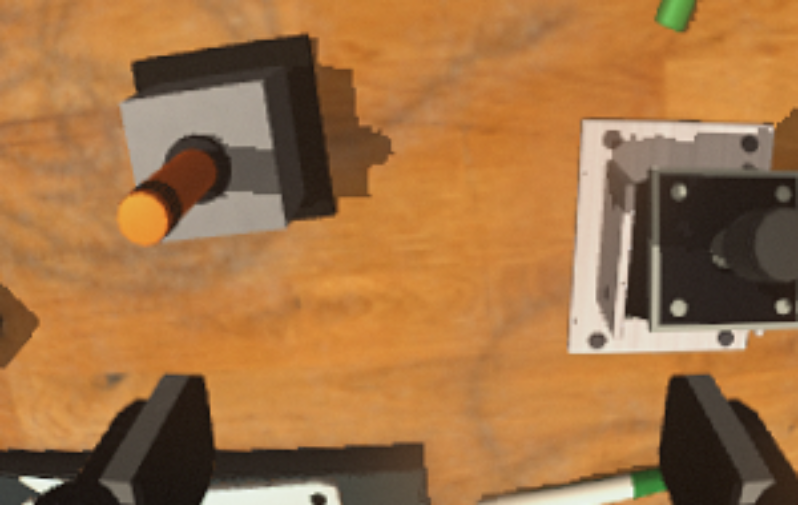

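The prod stands upright in its stand, its top at about (204,202) full-frame where predicted. Now moving over the knob.

play_rows([
  [-0.12,0.5,0,0,85],
  [-0.12,1,0,0,85],
  [-0.12,1,0,0,85],
  [-0.12,1,0,0,85],
  [-0.12,0.9,0,0,85],
  [-0.07,0.36,0,0,85],
  [0,0,0,0,85],
  [0,0,0,0,85],
])

```text
time_s: 20.77
ee_pos: [0.5157, 0.0114, 0.2449]
ee_rot: [[-0.997, 0.08, -0.001], [0.08, 0.997, -0.001], [0.0, -0.001, -1.0]]
contact_force: [0.6, -0.7, 0.0]
opening: 0.998
grasp_force: 0.0
```

Run:
```python
from h import *
s=arm.get_state();R=s["ee_rot"]
im=arm.read_camera("wrist");print(s["ee_pos"],R[:,0],s["time_s"])
cv2.imwrite("pics/w6.png",cv2.resize(im[140:290,230:400,::-1],None,fx=4,fy=4,interpolation=cv2.INTER_CUBIC))
a=np.array([-.341,.027,.94]);k=np.array([.5155,.0132,.125])
for d in(-56+17,-17,17): print(d,wproj(k+a*d/1000,s),(wproj(k+a*d/1000,s)-[230,140])*4)
```

```text
[0.51565326 0.01143189 0.24487884] [-9.96800374e-01  7.99299867e-02  4.60113030e-04] 20.7667
-39 [316.60795352 200.40970042] [346.43181409 241.63880167]
-17 [316.78952738 199.29736165] [347.15810954 237.18944659]
17 [317.13125917 197.20358479] [348.52503669 228.81433915]
```

View pics/w6.png

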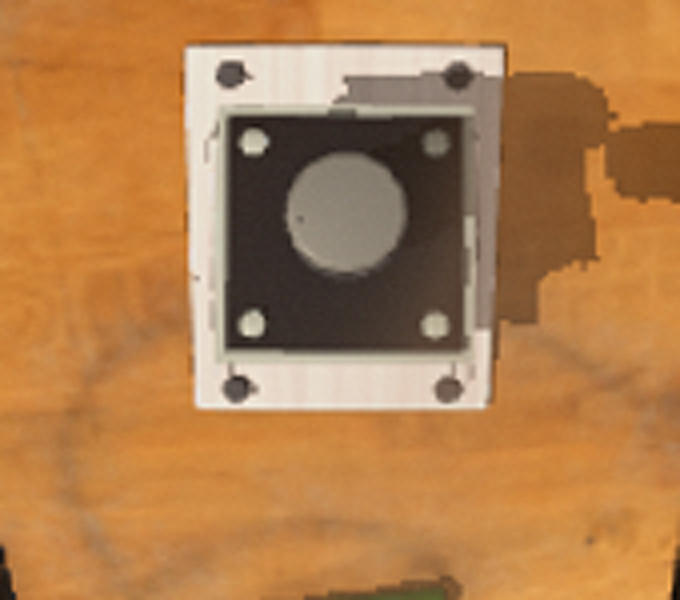

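The view is nearly along the bore. The knob's top is at crop (346,213) and the coil face's centre (the mouth) at (346,233). The edges line up with the image, so the yaw is right.

Run:
```python
from h import *
s=arm.get_state();s["ee_pos"]=np.array([.51565,.01143,.24488])
a=np.array([-.341,.027,.94])
P=lambda u,v:np.array([230+u/4-.4,140+v/4-.4])
for zt in(.137,.140,.143):
  k=watz(P(346,213),zt,s,[.5,0]);m=watz(P(346,233),zt-.0526,s,[.5,0])
  print(zt,"ktop",k,"mouth",m,"k-m",k-m,"expected",a[:2]*.056,"kc",np.r_[k,zt]-.017*a)
```

```text
0.137 ktop [0.50703183 0.01304549] mouth [0.52726349 0.01177601] k-m [-0.02023167  0.00126947] expected [-0.019096  0.001512] kc [0.51282883 0.01258649 0.12102   ]
0.14 ktop [0.50617942 0.01309435] mouth [0.52635865 0.01182897] k-m [-0.02017923  0.00126538] expected [-0.019096  0.001512] kc [0.51197642 0.01263535 0.12402   ]
0.143 ktop [0.50532701 0.01314321] mouth [0.5254538  0.01188193] k-m [-0.02012679  0.00126128] expected [-0.019096  0.001512] kc [0.51112401 0.01268421 0.12702   ]
```

play_rows([
  [0.15,0.035,0.4,0,85],
  [0,0,1,0,85],
  [0,0,1,0,85],
  [0,0,1,0,85],
  [0,0,1,0,85],
  [0,0,0.8,0,85],
  [0,0,0.4,0,85],
  [0,0,0,0,85],
])

```text
time_s: 21.48
ee_pos: [0.5095, 0.0124, 0.102]
ee_rot: [[-0.997, 0.082, -0.006], [0.082, 0.997, 0.0], [0.006, -0.0, -1.0]]
contact_force: [-0.4, 0.3, 0.6]
opening: 0.995
grasp_force: 0.0
```

play_rows([
  [0,0,0,0,60],
  [0,0,0,0,45],
  [0,0,0,0,36],
  [0,0,0,0,36],
], newtons=25)

```text
time_s: 21.82
ee_pos: [0.5133, 0.0132, 0.1069]
ee_rot: [[-0.997, 0.08, 0.003], [0.08, 0.997, -0.0], [-0.003, -0.0, -1.0]]
contact_force: [0.3, 0.8, -0.1]
opening: 0.448
grasp_force: 0.0
```

play_rows([
  [0.03,-0.02,0.12,0,36],
  [0,0,0,0,36],
  [0,0,0,0,32],
  [0,0,0,0,28],
  [0,0,0,0,24],
  [0,0,0,0,22],
  [0,0,0,0,20],
  [0,0,0,0,20],
], newtons=30)

```text
time_s: 22.48
ee_pos: [0.5112, 0.0131, 0.1022]
ee_rot: [[-0.997, 0.08, 0.0], [0.08, 0.997, 0.0], [-0.0, 0.0, -1.0]]
contact_force: [0.1, 1.3, 1.3]
opening: 0.298
grasp_force: 29.4
```

Gripped centrally with little side force. Drawing along the bore in small steps.

play_rows([
  [0,0,0,0,20],
  [0.017,0,-0.047,0,20],
  [0.034,0,-0.094,0,20],
  [0.034,0,-0.094,0,20],
  [0.034,0,-0.094,0,20],
  [0.017,0,-0.047,0,20],
  [0,0,0,0,20],
  [0,0,0,0,20],
], newtons=45)

```text
time_s: 23.15
ee_pos: [0.5077, 0.0132, 0.1116]
ee_rot: [[-0.997, 0.08, -0.0], [0.08, 0.997, -0.0], [0.0, -0.0, -1.0]]
contact_force: [1.2, 0.0, -1.7]
opening: 0.293
grasp_force: 44.2
```

play_rows([
  [0.034,0,-0.094,0,20],
  [0.034,0,-0.094,0,20],
  [0.034,0,-0.094,0,20],
  [0.034,0,-0.094,0,20],
  [0.034,0,-0.094,0,20],
  [0,0,0,0,20],
  [0,0,0,0,20],
])

```text
time_s: 23.73
ee_pos: [0.5034, 0.0135, 0.1234]
ee_rot: [[-0.997, 0.08, -0.0], [0.08, 0.997, -0.0], [0.0, -0.0, -1.0]]
contact_force: [0.7, 0.0, -1.8]
opening: 0.294
grasp_force: 44.2
```

play_rows([
  [0.034,0,-0.094,0,20],
  [0.034,0,-0.094,0,20],
  [0.034,0,-0.094,0,20],
  [0.017,0,-0.047,0,20],
  [0,0,0,0,20],
  [0,0,0,0,20],
  [0,0,0,0,20],
])

```text
time_s: 24.32
ee_pos: [0.5005, 0.0138, 0.1313]
ee_rot: [[-0.997, 0.08, -0.0], [0.08, 0.997, -0.0], [0.0, -0.0, -1.0]]
contact_force: [-0.0, -0.1, -2.6]
opening: 0.293
grasp_force: 44.2
```

Run:
```python
from h import *
s=arm.get_state();a=np.array([-.341,.027,.94])
d=s["ee_pos"]-np.array([.5112,.0131,.1022]);print(s["ee_pos"],d@a,d-a*(d@a),s["contact_force"])
im=arm.read_camera("scene");cv2.imwrite("pics/s2.png",im[:,:,::-1])
hsv=cv2.cvtColor(im,cv2.COLOR_RGB2HSV)[180:240,300:350]
y=np.argwhere((hsv[...,0]>20)&(hsv[...,0]<35)&(hsv[...,1]>150)&(hsv[...,2]>110));print(len(y),(y+[180,300])[:,::-1].tolist()[:40])
m=np.array([.5264,.0118,.0875])
print([(z,np.round(proj("scene",m+a*z),1)) for z in(0,.002,.006,.010,.014)])
```

```text
[0.50045334 0.01379375 0.13133286] 0.03106822911347481 [-1.52392859e-04 -1.45091914e-04 -7.12767053e-05] [-0.04505208 -0.07940305 -2.55140876]
0 []
[(0, array([330.4, 198.9])), (0.002, array([330.5, 198.5])), (0.006, array([330.9, 197.6])), (0.01, array([331.3, 196.8])), (0.014, array([331.6, 196. ]))]
```

play_rows([
  [0.02,0,-0.055,0,20],
  [0.02,0,-0.055,0,20],
  [0,0,0,0,20],
  [0,0,0,0,20],
  [0,0,0,0,20],
  [0,0,0,0,20],
])

```text
time_s: 24.87
ee_pos: [0.4996, 0.0139, 0.1342]
ee_rot: [[-0.997, 0.08, -0.0], [0.08, 0.997, -0.0], [0.0, -0.0, -1.0]]
contact_force: [0.8, -0.1, -2.0]
opening: 0.294
grasp_force: 44.2
```

Run:
```python
from h import *
s=arm.get_state();a=np.array([-.341,.027,.94])
d=s["ee_pos"]-np.array([.5112,.0131,.1022]);print(s["ee_pos"],d@a,s["contact_force"])
b=arm.read_camera("scene")[165:240,290:400];w=arm.read_camera("wrist")[140:340,220:420]
r=lambda i,h:cv2.resize(i,(h[0],h[1]),interpolation=cv2.INTER_CUBIC)
cv2.imwrite("pics/f.png",np.hstack([r(b,(440,300)),r(w,(300,300))])[:,:,::-1])
```

```text
[0.49955012 0.01390939 0.1341561 ] 0.034033195005368166 [ 0.83455125 -0.08072857 -1.96619501]
```

View pics/f.png

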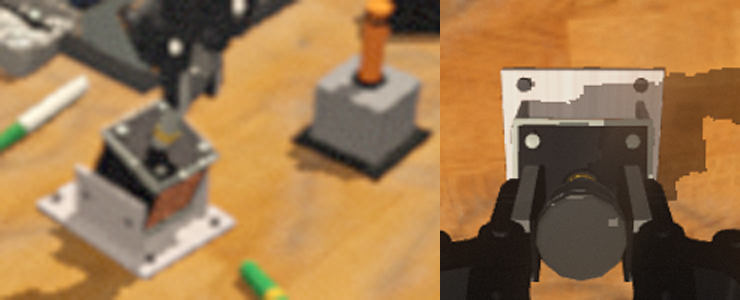

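The yellow band shows clear of the mouth at about (167,132), with a little steel below it. The plunger has come 34 mm with low forces, and the prod stands upright, so I'm handing in.

```bash
python3 -c "
from workcell import arm
print(arm.hand_in())"
```

```text
the job is handed in; nothing more can be done
None
```

I pressed the red and then the black test point at about 3 N each and put the prod back in its stand. I then drew the plunger out about 34 mm, so the yellow band is clear of the mouth. The gripper still holds it, and the job is handed in, but hand-in returned no verdict.

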